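# Steam pudding tins in the clamped pot

### The job

Get the puddings ready for steaming: lift the clamp's red knob against its spring and draw it back until it rests in its notch and holds itself open, then lay the pot's lid on the orange trivet. Stand every pudding tin from the green tray upright on the bottom of the pot, put the lid back on so that it sits flat all round with the clamp still open, and only then unhook the clamp so that it springs shut on the lid's rim. Leave the mortar, sieve and tumbler where they stand.

Things in the scene. Friction and masses are not known exactly. Their poses are not given: they have to be found in the camera images.
- pot: round open aluminium pot fixed to the bench, 208 mm across, 200 mm inside, 105 mm high, floor 6 mm thick; origin at the centre of its underside, z up, x axis pointing level from the pot's axis to the clamp. The clamp stands outside on the +x side: two steel cheeks 42 mm apart, 123 mm high, 131 to 185 mm from the pot's axis, with a notch in their top edges
- clamp_back (a joint): how far the clamp jaw is drawn back, along the pot's +x, in m: 0 forward over the lid, at most 0.042. A spring pulls it forward with 2.4 to 5 N. It goes back only while lifted over the cheeks' lip (clamp_lift above 0.038); behind the lip, from 0.028 on, it comes down 8 mm into the notch and stays at about 0.028. To free it, lift it above 0.038; it then goes forward, and down once forward
- clamp_lift (a joint): height of the clamp jaw in m: 0 closed on the lid's rim, about 0.030 resting in the notch, at most 0.050, -0.004 if shut with no lid there. Spring and weight pull it down with 10 to 13.5 N. Released anywhere but in the notch it snaps forward and down
- clamp_jaw: the moving clamp jaw: foot and red knob on an upright stem. The foot reaches 27 mm from the stem towards the pot's axis, its underside 109 mm above the bench when closed, overlapping the lid's rim by 14 mm; in the notch the foot is clear of the lid. Origin on the bench under the stem when closed, 125 mm from the pot's axis; axes as the pot's
- clamp_knob (a point): grip point in the red knob of the clamp: upright cylinder 28 mm across and 38 mm high with a 38 mm wide cap above; the point is on its axis at mid-height (19 mm below the cap), 153 mm above the bench when the clamp is closed. The cheeks and foot end 30 mm or more below it
- lid: the same lid as point lid_knob, origin at the centre of its underside
- lid_knob (a point): grip point in the black knob (26 mm across, 12 to 57 mm above the lid's underside) of the loose aluminium lid, 350 g; on the axis 36 mm above the underside; z up. Lid: disc 224 mm across, 4 mm thick, with below it a plug 8 mm deep, 188 mm across, that enters the pot's mouth with 6 mm play all round. On the pot the point is 133 mm above the bench, on the trivet 48 mm
- trivet_top (a point): centre of the top of the hard silicone trivet, an orange-red disc 160 mm across and 12 mm thick fixed to the bench, to one side of the pot (left or right)
- tin1_mid (a point): round closed steel pudding tin with a blue knob; body 60 mm across, 45 mm high, knob 22 mm across and 37 mm high on top, 82 mm in all, 180 g. Point on its axis half-way up (41 mm); grip the knob 26 mm above this point. z up along the knob. Two to four tins stand on the green tray (3 mm thick, 190 mm square); one that is not there reads None
- tin2_mid (a point): another pudding tin like tin1 (60 mm across, 82 mm high, point half-way up at 41 mm, grip the knob 26 mm above it), or None if it is not there
- tin3_mid (a point): another pudding tin like tin1 (60 mm across, 82 mm high, point half-way up at 41 mm, grip the knob 26 mm above it), or None if it is not there
- tin4_mid (a point): another pudding tin like tin1 (60 mm across, 82 mm high, point half-way up at 41 mm, grip the knob 26 mm above it), or None if it is not there
- mortar_mid (a point): white ceramic mortar with pestle, 130 mm across, 75 mm high; point 40 mm up. To be left alone
- sieve_mid (a point): blue plastic sieve, 150 mm across, 50 mm high, handle to +x; point 25 mm up. To be left alone
- tumbler_mid (a point): stainless steel tumbler, 72 mm across, 110 mm high; point 55 mm up. To be left alone

How it is judged (in metres and radians):
On the way, in this order (a step that is already met when the one before it is completed fails the run):
1. the clamp stands open in its notch, let go, with the lid still on the pot (value of joint clamp_back above 0.02 m and value of joint clamp_lift above 0.022 m and contact force between clamp_jaw and the fingers below 0.2 N and horizontal distance between lid_knob and pot below 0.012 m and z of lid_knob in the frame of pot between 0.128 and 0.137 m and angle between lid_knob's own z axis and vertical below 0.04 rad), for 0.3 s.
2. the lid lies flat on the trivet, let go, the clamp still open (value of joint clamp_back above 0.02 m and value of joint clamp_lift above 0.022 m and contact force between each of clamp_jaw, lid and the fingers below 0.2 N and horizontal distance between lid_knob and trivet_top below 0.05 m and z of lid_knob in the frame of trivet_top below 0.042 m and angle between lid_knob's own z axis and vertical below 0.08 rad), for 0.3 s.
3. every tin stands upright on the floor of the pot, with the lid still on the trivet (horizontal distance between each of tin1_mid, tin2_mid, tin3_mid, tin4_mid and pot below 0.078 m and height (world z) of each of tin1_mid, tin2_mid, tin3_mid, tin4_mid below 0.056 m and angle between each of tin1_mid, tin2_mid, tin3_mid, tin4_mid's own z axis and vertical below 0.2 rad and horizontal distance between lid_knob and trivet_top below 0.05 m and z of lid_knob in the frame of trivet_top below 0.042 m and angle between lid_knob's own z axis and vertical below 0.08 rad and contact force between lid and the fingers below 0.2 N), for 0.3 s.
4. the lid sits flat on the pot, let go, the clamp still held open in its notch (all of step 1 and horizontal distance between each of tin1_mid, tin2_mid, tin3_mid, tin4_mid and pot below 0.078 m and height (world z) of each of tin1_mid, tin2_mid, tin3_mid, tin4_mid below 0.056 m and angle between each of tin1_mid, tin2_mid, tin3_mid, tin4_mid's own z axis and vertical below 0.2 rad and contact force between lid and the fingers below 0.2 N), for 0.3 s.
At the end, for the whole second after the job is handed in: Tins upright in the pot (within 78 mm of its axis, on its floor, tilt under 0.2 rad); lid flat on the pot (12 mm off-centre, 5 mm of height, 0.04 rad); clamp forward (clamp_back < 0.006) and down (clamp_lift < 0.005), pressing the lid with over 3 N; all let go (horizontal distance between each of tin1_mid, tin2_mid, tin3_mid, tin4_mid and pot below 0.078 m and height (world z) of each of tin1_mid, tin2_mid, tin3_mid, tin4_mid below 0.056 m and angle between each of tin1_mid, tin2_mid, tin3_mid, tin4_mid's own z axis and vertical below 0.2 rad and horizontal distance between lid_knob and pot below 0.012 m and z of lid_knob in the frame of pot between 0.128 and 0.137 m and angle between lid_knob's own z axis and vertical below 0.04 rad and value of joint clamp_back below 0.006 m and value of joint clamp_lift below 0.005 m and contact force between clamp_jaw and lid above 3 N and contact force between each of lid, clamp_jaw and the fingers below 0.2 N); the robot touches nothing.
It fails at once if the mortar is shifted by more than 30 mm or tipped (distance of mortar_mid from where it was at the start of the episode above 0.03 m or angle between mortar_mid's own z axis and vertical above 0.4 rad).
It fails at once if the sieve is shifted by more than 30 mm or tipped (distance of sieve_mid from where it was at the start of the episode above 0.03 m or angle between sieve_mid's own z axis and vertical above 0.4 rad).
It fails at once if the tumbler is shifted by more than 30 mm or tipped (distance of tumbler_mid from where it was at the start of the episode above 0.03 m or angle between tumbler_mid's own z axis and vertical above 0.4 rad).
Of tin1, tin2, tin3, tin4 only 2 to 4 are there at a start; the rules pass over those that are not, and their reading is None.
At some moment in a run one of tin1, tin2, tin3, tin4 may be knocked a few centimetres aside while the robot is not near it.
It also fails if it takes over 208 s, if anything falls off the work surface, if the arm or the gripper's body presses on something with over 40 N, if the wrist force passes 120 N, or if a joint passes its speed limit or range.

### The arm

A 6-joint arm with a two-finger parallel gripper is mounted at the origin on the work surface. World frame = base frame: x ahead of the robot, y to its left, z up, the work surface at z = 0. Lengths are in m, angles in degrees, forces in N, time in s.
With the tool pointing down it reaches from about 0.275 to 0.825 m from the base axis. Payload 4.9 kg.
Tool frame: the origin (TCP) lies at the very end of the fingers, on their centre line; the grasp point (between the pads) lies 19 mm behind it; z points along the fingers, y is the line along which they close (so a half turn about z gives the same grasp; the last joint's range is limited). The gripper opens to 85 mm and grips with 20 to 120 N. Pads are 22 mm wide; open, the fingers measure 114 mm over their backs; the gripper's body (76 mm by 85 mm) begins 54 mm behind the grasp point. The pads swing forward as they close: fully open they stand 13 mm farther back than shut.
Start: joints at [55.795, 18.69, -11.035, 60.275, 0, 82.311], TCP at [0.246, 0.492, 0.231] pointing down, gripper open.
Joint ranges: [-152.03, 152.03], [-55.5, 102.48], [-74.3, 77.21], [-110.64, 120.58], [-84.22, 78.4], [-180, 180]. Speed limits (degrees/s): [147.25, 147.25, 180, 180, 180, 180].

### API

Orientations are given as [roll, pitch, yaw] about the fixed x, y, z axes, in that order (R = Rz(yaw) Ry(pitch) Rx(roll)).
In Python, from cell import bot gives the robot as it stands.
- The arm moves only by the shell command python3 -m inch 'ROWS' [OPENING] [FORCE]. ROWS is JSON, a list that holds one entry, the list of rows, each a list of 4 numbers: the shift along the tool's x, y, z in m, then the turn about the tool's z in degrees. In form: [[[tx, ty, tz, turn], ...]]. A call has 1 to 5 rows; each row is the pose to reach, as a shift and turn from the pose commanded when the call began, along the tool's axes at that moment; what a row does not reach only later rows make up. A row lasts 1/12 s, in which the tool goes at most 41.7 mm and 7.16 degrees, less where a joint would pass 70% of its speed; a pose out of reach is approached as far as the arm can. A call with a gripper value outside its range is refused whole. OPENING is the closure in counts, from 0 (fully open) to 255 (shut), set as the call begins (- or left out, the last holds). The fingers move at their own pace and stop on an object; FORCE is the grip in N (left out, the last holds). Time passes only in rows, so rows that repeat a pose let the fingers close. It gives the time, the measured TCP pose, the force, the opening and the grip force at its end, in the units of the state.
- bot.state(): the state, without advancing time (a new reading comes with each control period).
- bot.snapshot(name): name is "scene" or "top" or "wrist"; returns a dict with "pixels" (420x560x3 uint8, red, green, blue), "camera_matrix" (3x3 intrinsics, pixels), "dist" ([k1, k2, p1, p2, k3] as OpenCV has them; the pictures are not rectified), "R" (3x3) and "t" (3): a world point X has camera coordinates R X + t; the wrist camera has in their place "T_tool_cam" (4x4, takes a point from camera to tool coordinates, whose origin is the TCP and whose axes are the flange's). Camera axes: x right, y down, z forward; pixel columns grow to the right and rows downward; lengths in m; the calibration is good to about 2 mm. A picture is of the moment at which its call begins: read the wrist's pose just before it. There is no depth.
- bot.sign_off(): hands the job in; it is judged then, once.
Trained networks look in the newest picture that a camera, given by its name, has taken for a name from the list of things; names that differ only in an ending like _2 or _b are one class to them, and where a whole thing is asked for, a point or a joint stands for the part that bears it (a point fixed in the world has none). Each returns a list of dicts, best first, with "conf" (0 to 1); they miss things now and then, are a little off and sometimes report something else, mostly with a low value. They report only what shows in the picture. A call takes as long as a camera call.
- bot.trace(query, camera): "pixels" (420x560 bool, what is visible of it) and "point" ([column, row] in pixels, amid what is visible of it).
- bot.tip_of(query, camera): "point" ([column, row] in pixels: a listed point, or the origin of a listed thing).
The state is a dict: "time": time; "joints": joint angles; "qvel": joint speeds; "joint_torque": joint torques, N m; "ee_pos": TCP position; "orientation": TCP orientation; "ft_force": force on the tool from outside, world axes, zero at the start; "ft_torque": the same for the moment, N m; "width": finger opening in m; "grasp_force": force on a finger pad.
Only numpy, scipy, OpenCV 4.12 (cv2) and the standard library are available. Lean on these libraries where they do the work, as an engineer would, in place of code of your own. Each camera call takes 0.05 s, during which the arm holds its last target. There are 200 camera calls.

## Working session

There is one attempt and no reset: what is moved stays moved. The work goes in short steps, Python scripts to look and compute and a shell command to move; the robot and the scene stay as the last step left them, time stands still between calls to the robot, and variables do not carry over. Pictures are saved under pics/ and viewed, at most 14 in all, crops included, and the job is handed in when it is done.

```bash
mkdir -p pics; ls
cat > h.py <<'E'
import numpy as np, cv2
from cell import bot
from scipy.spatial.transform import Rotation as Ro
def ray(s,px,st=None):
    d=cv2.undistortPoints(np.array([[px]],float),np.array(s["camera_matrix"]),np.array(s["dist"]))[0,0]
    v=np.array([d[0],d[1],1.])
    if "R" in s:
        R=np.array(s["R"]);t=np.array(s["t"]); return -R.T@t, R.T@v
    T=np.array(s["T_tool_cam"]); W=Ro.from_euler('xyz',st["orientation"],degrees=True).as_matrix()
    return W@T[:3,3]+np.array(st["ee_pos"]), W@T[:3,:3]@v
def atz(s,px,z,st=None):
    o,v=ray(s,px,st); return o+v*(z-o[2])/v[2]
def save(s,n): cv2.imwrite('pics/'+n,np.array(s["pixels"])[:,:,::-1])
def tool(dw):
    st=bot.state(); return Ro.from_euler('xyz',st["orientation"],degrees=True).as_matrix().T@np.array(dw)
def go(x,y,z):
    st=bot.state(); print('tool shift',np.round(tool(np.array([x,y,z])-st["ee_pos"]),4))
E
python3 - <<'E'
from h import *
st=bot.state(); print({k:np.round(v,3) for k,v in st.items()})
Z=dict(clamp_knob=.153,lid_knob=.133,trivet_top=.012,tin1_mid=.044,mortar_mid=.04,sieve_mid=.025,tumbler_mid=.055,pot=0)
for c in("top","scene"):
    s=bot.snapshot(c); save(s,c+'0.png'); print(c,np.round(-np.array(s["R"]).T@s["t"],2))
    for q,z in Z.items():
        for r in bot.tip_of(q,c)[:5]:
            print(q,round(r["conf"],2),np.round(r["point"]),np.round(atz(s,r["point"],z),3))
E
```

```text
pics
{'time': np.float64(0.0), 'joints': array([ 5.5793e+01,  1.8733e+01, -1.1091e+01,  6.0276e+01,  1.0000e-03,
        8.2310e+01]), 'qvel': array([-0.096,  0.096, -0.043, -0.075, -0.07 , -0.093]), 'joint_torque': array([-1.0000e-03, -4.4340e+01,  2.6244e+01,  1.5000e-02, -0.0000e+00,
        0.0000e+00]), 'ee_pos': array([0.245, 0.492, 0.23 ]), 'orientation': array([-1.79901e+02, -1.40000e-02,  1.53483e+02]), 'ft_force': array([-0.167, -0.365,  0.103]), 'ft_torque': array([-0.024,  0.011, -0.012]), 'grasp_force': np.float64(0.0), 'width': np.float64(0.085)}
top [0.49 0.02 1.18]
clamp_knob 0.77 [263. 157.] [0.637 0.031 0.153]
lid_knob 0.62 [263. 217.] [0.514 0.033 0.133]
lid_knob 0.46 [182. 132.] [0.698 0.2   0.133]
lid_knob 0.35 [421. 212.] [ 0.517 -0.295  0.133]
trivet_top 0.75 [422. 211.] [ 0.523 -0.333  0.012]
tin1_mid 0.68 [162. 199.] [0.563 0.263 0.044]
mortar_mid 0.6 [181. 132.] [0.715 0.217 0.04 ]
mortar_mid 0.42 [266. 217.] [0.517 0.029 0.04 ]
sieve_mid 0.78 [358. 119.] [ 0.739 -0.19   0.025]
tumbler_mid 0.74 [217. 289.] [0.361 0.14  0.055]
tumbler_mid 0.59 [264. 220.] [0.511 0.032 0.055]
scene [ 0.92 -0.54  0.88]
clamp_knob 0.97 [314. 206.] [0.632 0.033 0.153]
lid_knob 0.98 [266. 188.] [0.505 0.029 0.133]
lid_knob 0.4 [317. 206.] [0.628 0.053 0.133]
trivet_top 0.83 [173. 340.] [ 0.534 -0.337  0.012]
trivet_top 0.47 [248. 156.] [0.322 0.192 0.012]
tin1_mid 0.95 [335. 168.] [0.56  0.265 0.044]
mortar_mid 0.87 [379. 209.] [0.722 0.21  0.04 ]
sieve_mid 0.66 [297. 338.] [ 0.742 -0.188  0.025]
tumbler_mid 0.77 [247. 157.] [0.352 0.153 0.055]
pot 0.97 [263. 228.] [0.504 0.018 0.   ]
```

View pics/top0.png

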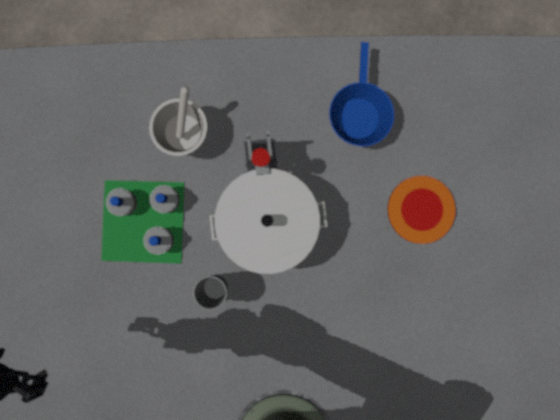

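View pics/scene0.png

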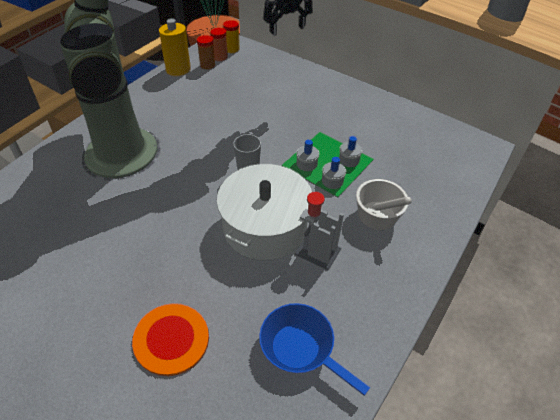

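The top view shows the lid knob at (267,220), the clamp knob at (261,157), three tins at about (117,201), (161,198) and (154,240), and the trivet at (422,211). The scene view agrees. I'll move above the clamp next.

```bash
python3 -m inch '[[[-0.037,-0.016,-0.01,-5.3],[-0.074,-0.032,-0.02,-10.6],[-0.11,-0.047,-0.03,-15.9],[-0.147,-0.063,-0.04,-21.2],[-0.184,-0.079,-0.05,-26.5]]]' 0
python3 -m inch '[[[-0.026,-0.031,0,0],[-0.052,-0.062,0,0],[-0.078,-0.092,0,0],[-0.104,-0.123,0,0],[-0.13,-0.154,0,0]]]'
python3 -m inch '[[[-0.026,-0.031,0,0],[-0.052,-0.062,0,0],[-0.078,-0.092,0,0],[-0.104,-0.123,0,0],[-0.13,-0.154,0,0]]]'
python3 -m inch '[[[0,0,0,0],[0,0,0,0]]]'
python3 - <<'E'
from h import *
st=bot.state(); s=bot.snapshot("wrist"); save(s,'w1.png')
print(st["ee_pos"],st["orientation"],np.round(s["T_tool_cam"],3))
for q,z in dict(clamp_knob=.153,lid_knob=.133).items():
    for r in bot.tip_of(q,"wrist")[:3]: print(q,round(r["conf"],2),np.round(r["point"]),np.round(atz(s,r["point"],z,st),4))
E
```

```text
time: 1.32
ee_pos: [0.3757, 0.3379, 0.2819]
orientation: [180.0, 0.0, -179.7]
ft_force: [-0.0, 1.1, 0.0]
width: 0.085
grasp_force: 0.0
time: 1.73
ee_pos: [0.5059, 0.1836, 0.2815]
orientation: [180.0, 0.0, 180.0]
ft_force: [0.1, 0.1, 0.6]
width: 0.0852
grasp_force: 0.0
time: 2.15
ee_pos: [0.6359, 0.0295, 0.2813]
orientation: [180.0, 0.0, 180.0]
ft_force: [0.2, 0.6, 0.0]
width: 0.0853
grasp_force: 0.0
time: 2.32
ee_pos: [0.6356, 0.0292, 0.2802]
orientation: [180.0, -0.1, 179.8]
ft_force: [-0.0, 0.7, -0.8]
width: 0.0853
grasp_force: 0.0
[0.63563572 0.02918218 0.28017424] [ 1.79990553e+02 -6.34522886e-02  1.79782986e+02] [[ 0.001 -0.966 -0.258  0.066]
 [ 1.     0.001  0.001  0.   ]
 [-0.    -0.258  0.966 -0.143]
 [ 0.     0.     0.     1.   ]]
clamp_knob 0.62 [292. 196.] [0.6314 0.0347 0.153 ]
lid_knob 0.6 [280.  31.] [0.5058 0.0257 0.133 ]
```

```bash
python3 -m inch '[[[0.003,0.004,0.03,-3],[0.003,0.004,0.06,-3],[0.003,0.004,0.095,-3],[0.003,0.004,0.125,-3],[0.003,0.004,0.146,-3]]]' 0
python3 -m inch '[[[0,0,0,0],[0,0,0,0],[0,0,0,0],[0,0,0,0],[0,0,0,0]]]' 255 60
python3 -m inch '[[[0,0,0,0],[0,0,0,0],[0,0,0,0],[0,0,0,0],[0,0,0,0]]]'
python3 -m inch '[[[0,0,-0.008,0],[0,0,-0.018,0],[0,0,-0.028,0],[0,0,-0.038,0],[0,0,-0.045,0]]]'
```

```text
time: 2.88
ee_pos: [0.6295, 0.0371, 0.133]
orientation: [180.0, -0.2, -176.9]
ft_force: [0.3, -0.6, -0.1]
width: 0.0851
grasp_force: 0.0
time: 3.3
ee_pos: [0.6335, 0.0351, 0.1382]
orientation: [-179.9, 0.3, -177.0]
ft_force: [-1.1, -0.1, 4.4]
width: 0.0352
grasp_force: 59.1
time: 3.72
ee_pos: [0.6335, 0.0351, 0.1382]
orientation: [-180.0, 0.3, -177.0]
ft_force: [-1.1, -0.1, 4.3]
width: 0.0353
grasp_force: 59.1
time: 4.13
ee_pos: [0.6318, 0.035, 0.1812]
orientation: [-180.0, -0.0, -177.0]
ft_force: [2.9, -2.3, -13.1]
width: 0.0353
grasp_force: 61.5
```

```bash
python3 -m inch '[[[-0.008,0,0,0],[-0.016,0,0,0],[-0.024,0,0,0],[-0.032,0,0,0],[-0.036,0,0,0]]]'
python3 -m inch '[[[0,0,0,0],[0,0,0.004,0],[0,0,0.008,0],[0,0,0.011,0],[0,0,0.011,0]]]'
python3 - <<'E'
from h import *
for c in("wrist","scene"):
  s=bot.snapshot(c); save(s,c+'2.png')
E
python3 -c "
import cv2,numpy as np
a=cv2.imread('pics/wrist2.png');b=cv2.imread('pics/scene2.png')[130:290,200:413]
b=cv2.resize(b,(420*213//160//1,420)); v=np.hstack([a[:, :],b]);cv2.imwrite('pics/m2.png',cv2.resize(v,(800,int(420*800/v.shape[1]))))"
```

```text
time: 4.55
ee_pos: [0.6658, 0.0376, 0.1783]
orientation: [179.9, -0.4, -177.0]
ft_force: [-4.9, -1.5, -12.7]
width: 0.0355
grasp_force: 61.5
time: 4.97
ee_pos: [0.667, 0.0374, 0.1687]
orientation: [180.0, -0.1, -177.0]
ft_force: [-4.4, -0.1, -11.5]
width: 0.0357
grasp_force: 61.4
```

View pics/m2.png

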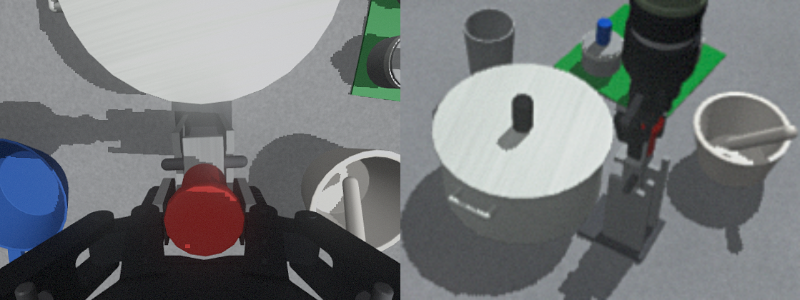

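The wrist view shows the cap held between the pads at (205,215) and the crossbar at about (205,160), so the jaw is drawn back. It still hangs on the fingers, so I'll lower it further.

```bash
python3 -m inch '[[[0,0,0.002,0],[0,0,0.004,0],[0,0,0.004,0]]]'
python3 -m inch '[[[0,0,0.002,0],[0,0,0.004,0],[0,0,0.004,0]]]'
```

```text
time: 5.32
ee_pos: [0.6696, 0.0374, 0.1681]
orientation: [180.0, 0.3, -177.0]
ft_force: [-4.1, 0.7, -2.2]
width: 0.0352
grasp_force: 60.9
time: 5.57
ee_pos: [0.6719, 0.0374, 0.1677]
orientation: [-180.0, 0.7, -177.0]
ft_force: [-4.9, 0.7, 12.9]
width: 0.0355
grasp_force: 60.0
```

```bash
python3 -m inch '[[[0.002,0,-0.004,0],[0.005,0,-0.004,0],[0.008,0,-0.004,0],[0.008,0,-0.004,0]]]'
python3 -m inch '[[[0,0,0,0],[0,0,0,0],[0,0,0,0],[0,0,0,0],[0,0,0,0]]]' 0
python3 -m inch '[[[0,0,-0.03,0],[0,0,-0.06,0],[0,0,-0.09,0],[0,0,-0.11,0],[0,0,-0.11,0]]]'
python3 - <<'E'
from h import *
st=bot.state(); s=bot.snapshot("wrist"); save(s,'w3.png'); 
for q,z in dict(clamp_knob=.183,lid_knob=.133).items():
    for r in bot.tip_of(q,"wrist")[:2]: print(q,round(r["conf"],2),np.round(r["point"]),np.round(atz(s,r["point"],z,st),4))
for c in("scene","top"):
  s=bot.snapshot(c)
  for q,z in dict(clamp_knob=.183,lid_knob=.133).items():
    for r in bot.tip_of(q,c)[:2]: print(c,q,round(r["conf"],2),np.round(r["point"]),np.round(atz(s,r["point"],z,st),4))
E
```

```text
time: 5.9
ee_pos: [0.6617, 0.0367, 0.1679]
orientation: [-180.0, 0.3, -177.0]
ft_force: [-2.0, 1.7, 6.3]
width: 0.0351
grasp_force: 60.9
time: 6.32
ee_pos: [0.66, 0.0366, 0.1651]
orientation: [-180.0, 0.0, -177.0]
ft_force: [0.9, 1.0, -0.5]
width: 0.0856
grasp_force: 0.0
time: 6.73
ee_pos: [0.6623, 0.0366, 0.2808]
orientation: [-179.9, 0.5, -177.0]
ft_force: [0.9, 0.3, 1.0]
width: 0.0855
grasp_force: 0.0
clamp_knob 0.66 [285. 207.] [0.6604 0.0367 0.183 ]
scene clamp_knob 0.9 [330. 203.] [0.6639 0.0368 0.183 ]
scene lid_knob 0.79 [264. 189.] [0.5027 0.0265 0.133 ]
top clamp_knob 0.2 [162. 242.] [0.4692 0.2339 0.183 ]
top lid_knob 0.6 [180. 130.] [0.7021 0.2024 0.133 ]
```

View pics/w3.png

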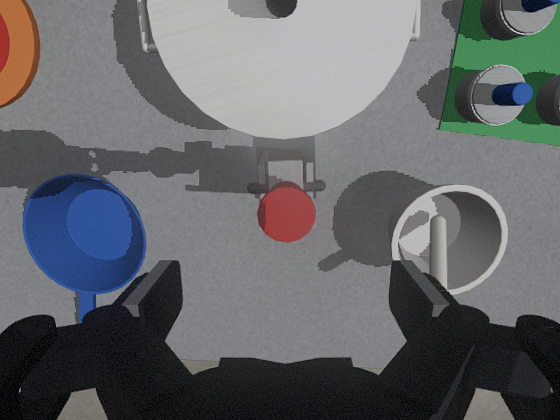

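The clamp stays open in its notch, with the knob at (287,212) and the crossbar behind it. Now the lid.

```bash
python3 -m inch '[[[0.038,0,0,0],[0.076,0,0,0],[0.114,-0.001,0.01,0],[0.15,-0.001,0.03,0],[0.156,-0.001,0.06,0]]]'
python3 -m inch '[[[0,0,0,0],[0,0,0,0]]]'
python3 - <<'E'
from h import *
st=bot.state(); s=bot.snapshot("wrist"); save(s,'w4.png'); print(st["ee_pos"])
for q,z in dict(clamp_knob=.183,lid_knob=.133).items():
    for r in bot.tip_of(q,"wrist")[:2]: p=atz(s,r["point"],z,st);print(q,round(r["conf"],2),np.round(r["point"]),np.round(p,4)); go(p[0],p[1],.118)
E
```

```text
time: 7.6
ee_pos: [0.4997, 0.0278, 0.2164]
orientation: [-180.0, 0.0, -177.0]
ft_force: [-0.1, -0.2, -1.1]
width: 0.0858
grasp_force: 0.0
time: 7.77
ee_pos: [0.5032, 0.0277, 0.2148]
orientation: [180.0, -0.1, -177.0]
ft_force: [-0.2, -0.6, 1.6]
width: 0.0852
grasp_force: 0.0
[0.50324731 0.02765046 0.2148482 ]
lid_knob 0.72 [279. 222.] [0.5071 0.024  0.133 ]
tool shift [-0.     -0.0034  0.0989]
```

```bash
python3 -m inch '[[[-0.001,-0.002,0.03,0],[-0.001,-0.002,0.06,0],[-0.001,-0.002,0.085,0],[-0.001,-0.002,0.096,0],[-0.001,-0.002,0.096,0]]]'
python3 -m inch '[[[0,0,0,0],[0,0,0,0],[0,0,0,0],[0,0,0,0],[0,0,0,0]]]' 255 60
python3 -m inch '[[[0,0,0,0],[0,0,0,0],[0,0,0,0]]]'
```

```text
time: 8.33
ee_pos: [0.5052, 0.0257, 0.1175]
orientation: [180.0, -0.2, -177.0]
ft_force: [-0.6, -0.0, 1.2]
width: 0.0856
grasp_force: 0.0
time: 8.75
ee_pos: [0.506, 0.0253, 0.1203]
orientation: [-179.9, 0.1, -177.0]
ft_force: [-1.3, -11.7, 8.3]
width: 0.0257
grasp_force: 8.7
time: 9.0
ee_pos: [0.5061, 0.0253, 0.1205]
orientation: [-179.9, 0.1, -177.0]
ft_force: [-0.7, -0.8, 6.1]
width: 0.0244
grasp_force: 58.6
```

```bash
python3 -m inch '[[[0,0,-0.015,0],[0,0,-0.03,0],[0,0,-0.045,0],[0,0,-0.06,0],[0,0,-0.075,0]]]'
python3 -m inch '[[[0,-0.02,0,0],[0,-0.05,0,0],[0,-0.085,0,0],[0,-0.12,0,0],[0,-0.155,0,0]]]'
python3 -m inch '[[[-0.005,-0.035,0,0],[-0.01,-0.07,0,0],[-0.017,-0.105,0,0],[-0.023,-0.14,0,0],[-0.03,-0.175,0,0]]]'
python3 -m inch '[[[-0.005,-0.025,0,0],[-0.008,-0.03,0,0],[-0.008,-0.03,0,0]]]'
python3 - <<'E'
from h import *
st=bot.state(); print(st["ee_pos"],st["ft_force"],st["width"])
for q in("wrist","top"):
  s=bot.snapshot(q); save(s,q+'5.png')
  for r in bot.tip_of("trivet_top",q)[:2]: print(q,round(r["conf"],2),np.round(r["point"]),np.round(atz(s,r["point"],.012,st),4))
E
```

```text
time: 9.42
ee_pos: [0.5043, 0.0258, 0.1945]
orientation: [180.0, -0.1, -177.0]
ft_force: [0.2, 0.4, -4.0]
width: 0.0248
grasp_force: 59.2
time: 9.83
ee_pos: [0.5125, -0.1301, 0.1939]
orientation: [180.0, -0.1, -177.0]
ft_force: [0.4, -0.3, -4.2]
width: 0.0247
grasp_force: 59.6
time: 10.25
ee_pos: [0.5517, -0.3037, 0.1935]
orientation: [179.9, -0.1, -177.0]
ft_force: [0.5, 1.0, -4.1]
width: 0.0244
grasp_force: 59.6
time: 10.5
ee_pos: [0.5616, -0.3335, 0.1929]
orientation: [179.9, -0.1, -177.2]
ft_force: [-1.3, -0.1, -4.8]
width: 0.0246
grasp_force: 59.8
[ 0.56158258 -0.33352242  0.19293488] [-1.27008207 -0.08663336 -4.8284586 ] 0.024567345979110596
```

View pics/top5.png

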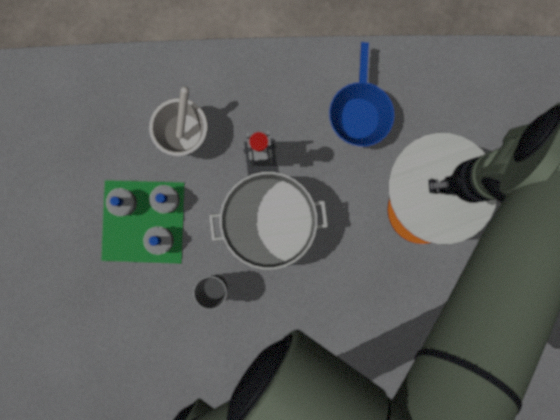

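The top view shows the pot open and empty, the clamp knob at (259,141) still back, and the lid at about (443,188) over the trivet, slightly too far in x.

```bash
python3 -m inch '[[[0.015,0,0.01,0],[0.036,0,0.035,0],[0.036,0,0.07,0],[0.036,0,0.105,0],[0.036,0,0.135,0]]]'
python3 -m inch '[[[0,0,0.008,0],[0,0,0.014,0],[0,0,0.019,0],[0,0,0.022,0],[0,0,0.022,0]]]'
```

```text
time: 11.12
ee_pos: [0.5252, -0.332, 0.0582]
orientation: [180.0, -0.0, -176.9]
ft_force: [0.1, -0.5, -3.9]
width: 0.0247
grasp_force: 60.0
time: 11.53
ee_pos: [0.5269, -0.3342, 0.0385]
orientation: [-179.9, 0.1, -177.0]
ft_force: [-1.1, 0.4, -4.1]
width: 0.0243
grasp_force: 59.6
```

```bash
python3 -m inch '[[[0,0,0.002,0],[0,0,0.003,0],[0,0,0.004,0],[0,0,0.004,0]]]'
python3 -m inch '[[[0,0,0,0],[0,0,0,0],[0,0,0,0],[0,0,0,0],[0,0,0,0]]]' 0
python3 -m inch '[[[0,0,-0.03,0],[0,0,-0.06,0],[0,0,-0.1,0],[0,0,-0.14,0],[0,0,-0.18,0]]]'
python3 - <<'E'
from h import *
st=bot.state(); s=bot.snapshot("wrist"); save(s,'w6.png'); print(st["ee_pos"],st["time"])
for r in bot.tip_of("lid_knob","wrist")[:2]: print(round(r["conf"],2),np.round(r["point"]),np.round(atz(s,r["point"],.048,st),4))
s=bot.snapshot("scene"); save(s,'s6.png')
for q,z in dict(lid_knob=.048,clamp_knob=.183,tin1_mid=.044,pot=0).items():
  for r in bot.tip_of(q,"scene")[:4]: print(q,round(r["conf"],2),np.round(r["point"]),np.round(atz(s,r["point"],z,st),4))
for r in bot.trace("tin1_mid","scene"): print(round(r["conf"],2),np.round(r["point"]),np.round(atz(s,r["point"],.04),4))
E
```

```text
time: 11.87
ee_pos: [0.5268, -0.3344, 0.0355]
orientation: [-179.9, 0.1, -177.0]
ft_force: [-2.7, 1.1, 5.7]
width: 0.0244
grasp_force: 61.2
time: 12.28
ee_pos: [0.526, -0.3339, 0.0334]
orientation: [-180.0, 0.0, -177.0]
ft_force: [-1.3, 0.7, 0.1]
width: 0.0828
grasp_force: 0.0
time: 12.7
ee_pos: [0.5255, -0.3335, 0.2149]
orientation: [180.0, -0.0, -177.0]
ft_force: [0.6, -0.6, -0.0]
width: 0.0853
grasp_force: 0.0
[ 0.52551932 -0.33347335  0.21486297] 12.7
0.83 [284. 194.] [ 0.528 -0.334  0.048]
0.25 [392. 381.] [ 0.7288 -0.2065  0.048 ]
lid_knob 0.68 [168. 329.] [ 0.5277 -0.334   0.048 ]
clamp_knob 0.7 [330. 204.] [0.6668 0.0327 0.183 ]
tin1_mid 0.86 [334. 169.] [0.5589 0.2611 0.044 ]
pot 0.61 [263. 227.] [ 0.5038  0.0186 -0.    ]
0.85 [333. 172.] [0.5602 0.2544 0.04  ]
0.45 [307. 157.] [0.4741 0.2621 0.04  ]
```

View pics/s6.png

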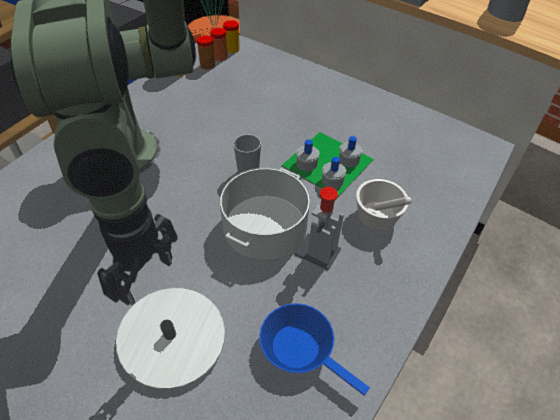

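The lid lies flat on the trivet at (170,335), the pot is empty and the clamp is open. Next I'll go over the tray.

```bash
python3 -m inch '[[[0,0.01,-0.035,3],[-0.003,0.045,-0.055,3],[-0.005,0.085,-0.055,3],[-0.007,0.125,-0.055,3],[-0.009,0.165,-0.055,3]]]' 105
python3 -m inch '[[[0,0.04,0,0],[0,0.08,0,0],[0,0.12,0,0],[0,0.16,0,0],[0,0.2,0,0]]]'
python3 -m inch '[[[0,0.04,0,0],[0,0.08,0,0],[0,0.12,0,0],[0,0.16,0,0],[0,0.2,0,0]]]'
python3 -m inch '[[[0,0.035,0,0],[0,0.035,0,0],[0,0.035,0,0]]]'
cat > tins.py <<'E'
from h import *
import sys
st=bot.state(); s=bot.snapshot("wrist"); save(s,sys.argv[1]); print(st["ee_pos"],st["orientation"],st["width"])
for r in bot.tip_of("tin1_mid","wrist"):
    p=atz(s,r["point"],.044,st); print(round(r["conf"],2),np.round(r["point"]),np.round(p,4)); go(p[0],p[1],.054)
h=cv2.cvtColor(np.array(s["pixels"]),cv2.COLOR_RGB2HSV); m=cv2.inRange(h,(105,150,40),(125,255,255))
n,_,S,c=cv2.connectedComponentsWithStats(m)
for i in range(1,n):
    if S[i,4]>80: print('blue',S[i],np.round(atz(s,c[i],.07,st),4))
E
python3 tins.py w7.png
```

```text
time: 13.52
ee_pos: [0.5256, -0.167, 0.2672]
orientation: [179.9, -0.1, 179.9]
ft_force: [0.9, 0.4, -0.1]
width: 0.0505
grasp_force: 0.0
time: 13.93
ee_pos: [0.5253, 0.0334, 0.2669]
orientation: [180.0, -0.1, 180.0]
ft_force: [0.7, 1.4, -0.2]
width: 0.0504
grasp_force: 0.0
time: 14.35
ee_pos: [0.5254, 0.2333, 0.2668]
orientation: [-180.0, -0.1, 180.0]
ft_force: [1.2, 0.1, 0.1]
width: 0.0505
grasp_force: 0.0
time: 14.6
ee_pos: [0.5254, 0.268, 0.2664]
orientation: [-179.9, -0.2, -179.8]
ft_force: [0.3, -0.0, -0.4]
width: 0.0501
grasp_force: 0.0
[0.52535678 0.26801293 0.26640257] [-1.79927514e+02 -1.58634059e-01 -1.79808275e+02] 0.050145717506424964
0.79 [275. 215.] [0.5636 0.257  0.044 ]
tool shift [-0.0382 -0.0085  0.213 ]
0.22 [ 81. 160.] [0.503  0.0493 0.044 ]
tool shift [ 0.0223 -0.2162  0.2134]
blue [368 211  20  21 297] [0.5622 0.3628 0.07  ]
```

View pics/w7.png

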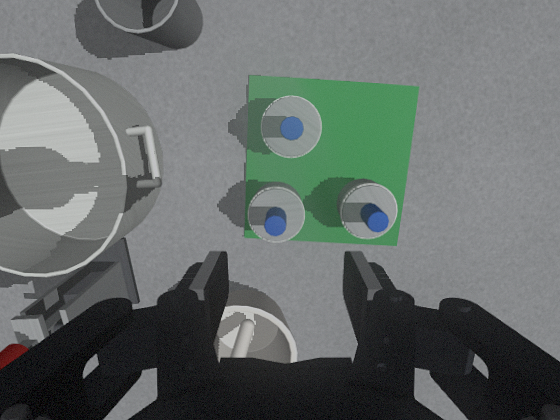

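Three tins, with knob tops at (291,127), (275,224) and (377,218). The pot mouth is on the left.

Run:
```python
from h import *
st=bot.state(); s=bot.snapshot("wrist")
for p in((291,127),(275,224),(377,218)): q=atz(s,p,.085,st); print(np.round(q,4)); go(q[0],q[1],.054)
s=bot.snapshot("top"); save(s,'t8.png')
for p in((117,201),(161,198),(154,240)): print(np.round(atz(s,p,.085),4))
```

```text
[0.4694 0.2711 0.085 ]
tool shift [0.0563 0.0059 0.2135]
[0.5618 0.256  0.085 ]
tool shift [-0.036  -0.0091  0.2133]
[0.5556 0.3554 0.085 ]
tool shift [-0.0297  0.0903  0.2132]
[0.5589 0.3524 0.085 ]
[0.5629 0.2551 0.085 ]
[0.4721 0.2719 0.085 ]
```

```bash
python3 -m inch '[[[-0.037,-0.011,0.02,0],[-0.037,-0.012,0.06,0],[-0.037,-0.012,0.1,0],[-0.037,-0.012,0.14,0],[-0.037,-0.012,0.165,0]]]'
python3 -m inch '[[[0,0,0.02,0],[0,0,0.035,0],[0,0,0.047,0],[0,0,0.047,0],[0,0,0.047,0]]]'
python3 -m inch '[[[0,0,0,0],[0,0,0,0],[0,0,0,0],[0,0,0,0],[0,0,0,0]]]' 255 50
python3 -m inch '[[[0,0,-0.03,0],[0,0,-0.07,0],[0,0,-0.11,0],[0,0,-0.15,0],[0,0,-0.15,0]]]'
```

```text
time: 15.22
ee_pos: [0.5617, 0.2519, 0.0993]
orientation: [-179.9, -0.3, 179.8]
ft_force: [0.2, 0.5, -0.7]
width: 0.0504
grasp_force: 0.0
time: 15.63
ee_pos: [0.5634, 0.2535, 0.0562]
orientation: [-180.0, -0.0, 179.9]
ft_force: [0.0, 0.2, 1.1]
width: 0.0501
grasp_force: 0.0
time: 16.05
ee_pos: [0.5643, 0.2549, 0.0575]
orientation: [180.0, 0.1, 180.0]
ft_force: [-0.7, 0.7, 4.2]
width: 0.0202
grasp_force: 49.3
time: 16.47
ee_pos: [0.5675, 0.2559, 0.2152]
orientation: [179.8, 0.7, -180.0]
ft_force: [1.6, 1.2, -1.0]
width: 0.0204
grasp_force: 49.3
```

```bash
python3 -m inch '[[[0.005,-0.03,0,0],[0.01,-0.06,0,0],[0.02,-0.09,0,0],[0.03,-0.12,0,0],[0.034,-0.15,0,0]]]'
python3 -m inch '[[[0,-0.04,0,0],[0,-0.08,0,0],[0,-0.105,0,0],[0,-0.116,0,0],[0,-0.116,0,0]]]'
python3 - <<'E'
from h import *
st=bot.state(); s=bot.snapshot("wrist"); save(s,'w9.png'); print(st["ee_pos"],st["width"])
for q in("pot","clamp_knob"):
  for r in bot.tip_of(q,"wrist")[:1]: print(q,round(r["conf"],2),np.round(r["point"]),np.round(atz(s,r["point"],0 if q=="pot" else .183,st),4))
E
```

```text
time: 16.88
ee_pos: [0.5275, 0.1034, 0.2058]
orientation: [-180.0, -0.1, -180.0]
ft_force: [0.3, -0.1, -2.1]
width: 0.0204
grasp_force: 49.5
time: 17.3
ee_pos: [0.5291, -0.0138, 0.206]
orientation: [-180.0, -0.0, 179.8]
ft_force: [-0.1, -0.1, -1.7]
width: 0.0203
grasp_force: 49.5
[ 0.52912901 -0.01375692  0.20602042] 0.02028599311929693
pot 0.68 [322. 158.] [0.5042 0.0235 0.    ]
```

View pics/w9.png

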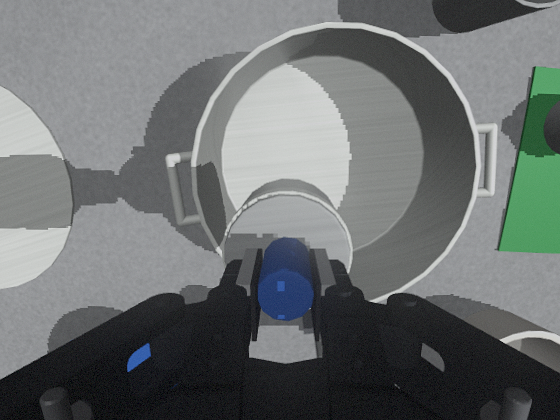

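The tin is held at (287,280) over the pot's lower left quadrant. The rim spans columns 193 to 480, so it is clear to go down.

```bash
python3 -m inch '[[[0,0,0.03,0],[0,0,0.06,0],[0,0,0.09,0],[0,0,0.115,0],[0,0,0.135,0]]]'
python3 -m inch '[[[0,0,0.004,0],[0,0,0.007,0],[0,0,0.01,0],[0,0,0.011,0],[0,0,0.011,0]]]'
python3 - <<'E'
from h import *
s=bot.snapshot("wrist"); 
st=bot.state()
img=cv2.imread('pics/w9.png')
E
```

```text
time: 17.87
ee_pos: [0.5282, -0.0095, 0.0692]
orientation: [180.0, -0.1, -179.9]
ft_force: [0.2, -0.0, -1.2]
width: 0.0207
grasp_force: 49.6
time: 18.28
ee_pos: [0.5303, -0.0114, 0.0613]
orientation: [-180.0, 0.1, -180.0]
ft_force: [0.9, 1.0, -2.1]
width: 0.0205
grasp_force: 49.5
```

```bash
python3 -m inch '[[[0,0,0.001,0],[0,0,0.002,0],[0,0,0.002,0]]]'
python3 -m inch '[[[0,0,0,0],[0,0,0,0],[0,0,0,0],[0,0,0,0]]]' 105
python3 -m inch '[[[0,0,-0.03,0],[0,0,-0.06,0],[0,0,-0.1,0],[0,0,-0.14,0],[0,0,-0.18,0]]]'
python3 -m inch '[[[0.005,0.03,-0.02,0],[0.01,0.07,-0.02,0],[0.015,0.11,-0.02,0],[0.02,0.15,-0.02,0],[0.02,0.19,-0.02,0]]]'
python3 -m inch '[[[0,0.03,0,0],[0,0.06,0,0],[0,0.08,0,0],[0,0.08,0,0],[0,0.08,0,0]]]'
python3 tins.py w10.png
```

```text
time: 18.58
ee_pos: [0.5306, -0.0114, 0.0604]
orientation: [180.0, 0.2, 180.0]
ft_force: [-2.3, 1.0, 9.9]
width: 0.0206
grasp_force: 50.4
time: 18.92
ee_pos: [0.5295, -0.0116, 0.0584]
orientation: [-180.0, 0.0, 180.0]
ft_force: [0.0, 0.6, 0.2]
width: 0.0504
grasp_force: 0.0
time: 19.33
ee_pos: [0.5288, -0.0115, 0.2399]
orientation: [180.0, -0.0, 180.0]
ft_force: [0.2, 0.5, 0.6]
width: 0.0506
grasp_force: 0.0
time: 19.75
ee_pos: [0.5083, 0.18, 0.2586]
orientation: [180.0, -0.0, 179.9]
ft_force: [0.9, -0.0, -1.1]
width: 0.05
grasp_force: 0.0
time: 20.17
ee_pos: [0.509, 0.2592, 0.2578]
orientation: [-180.0, -0.0, -179.9]
ft_force: [-0.6, -0.4, -0.8]
width: 0.0503
grasp_force: 0.0
[0.50903876 0.25922843 0.25780329] [-1.79962730e+02 -3.68652011e-02 -1.79895002e+02] 0.05025173192780835
0.8 [ 33. 200.] [ 0.5289 -0.0147  0.044 ]
tool shift [-0.0199 -0.2723  0.2042]
blue [  0 193  28  28 352] [ 0.5316 -0.0222  0.07  ]
blue [378 226  21  24 330] [0.563  0.3633 0.07  ]
```

View pics/w10.png

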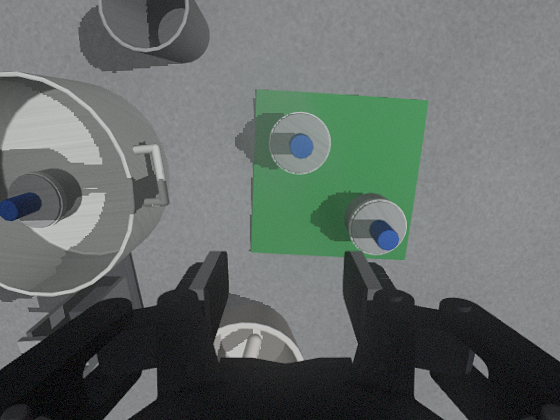

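The first tin stands upright in the pot at (35,200). The other two are on the tray with knob tops at (301,146) and (387,236). Next is the nearer one.

```bash
python3 -m inch '[[[0.03,0.01,0.015,0],[0.039,0.012,0.05,0],[0.039,0.012,0.09,0],[0.039,0.012,0.13,0],[0.039,0.012,0.155,0]]]'
python3 -m inch '[[[0,0,0.02,0],[0,0,0.035,0],[0,0,0.046,0],[0,0,0.046,0],[0,0,0.046,0]]]'
python3 -m inch '[[[0,0,0,0],[0,0,0,0],[0,0,0,0],[0,0,0,0],[0,0,0,0]]]' 255 50
python3 -m inch '[[[0,0,-0.03,0],[0,0,-0.07,0],[0,0,-0.11,0],[0,0,-0.15,0],[0,0,-0.15,0]]]'
python3 -m inch '[[[0.002,-0.03,0,0],[0.004,-0.06,0,0],[0.006,-0.09,0,0],[0.008,-0.12,0,0],[0.009,-0.15,0,0]]]'
python3 -m inch '[[[0,-0.035,0,0],[0,-0.07,0,0],[0,-0.085,0,0],[0,-0.093,0,0],[0,-0.093,0,0]]]'
```

```text
time: 20.68
ee_pos: [0.4687, 0.2684, 0.1003]
orientation: [-179.9, -0.2, 179.9]
ft_force: [-0.2, -0.1, -0.8]
width: 0.0502
grasp_force: 0.0
time: 21.1
ee_pos: [0.4705, 0.2697, 0.0574]
orientation: [-180.0, -0.0, 179.9]
ft_force: [0.5, -0.1, 0.6]
width: 0.0502
grasp_force: 0.0
time: 21.52
ee_pos: [0.4714, 0.2709, 0.0584]
orientation: [180.0, 0.1, 180.0]
ft_force: [0.3, 0.3, 6.4]
width: 0.0203
grasp_force: 49.3
time: 21.93
ee_pos: [0.4743, 0.2722, 0.2153]
orientation: [179.7, 0.7, 180.0]
ft_force: [1.6, 2.0, -0.8]
width: 0.0206
grasp_force: 49.5
time: 22.35
ee_pos: [0.4604, 0.1193, 0.2069]
orientation: [-180.0, -0.0, -180.0]
ft_force: [-0.3, 0.1, -1.6]
width: 0.0204
grasp_force: 49.6
time: 22.77
ee_pos: [0.4611, 0.0263, 0.207]
orientation: [-180.0, -0.0, 179.8]
ft_force: [0.1, -0.0, -1.2]
width: 0.0206
grasp_force: 49.7
```

```bash
python3 -m inch '[[[0,0,0.03,0],[0,0,0.06,0],[0,0,0.09,0],[0,0,0.115,0],[0,0,0.135,0]]]'
python3 -m inch '[[[0,0,0.004,0],[0,0,0.007,0],[0,0,0.01,0],[0,0,0.012,0],[0,0,0.012,0]]]'
python3 -m inch '[[[0,0,0,0],[0,0,0,0],[0,0,0,0],[0,0,0,0]]]' 105
python3 -m inch '[[[0,0,-0.03,0],[0,0,-0.06,0],[0,0,-0.1,0],[0,0,-0.14,0],[0,0,-0.18,0]]]'
python3 -m inch '[[[-0.01,0.03,-0.02,0],[-0.02,0.065,-0.02,0],[-0.03,0.1,-0.02,0],[-0.04,0.135,-0.02,0],[-0.05,0.17,-0.02,0]]]'
python3 -m inch '[[[0,0.03,0,0],[0,0.06,0,0],[0,0.08,0,0],[0,0.08,0,0],[0,0.08,0,0]]]'
python3 tins.py w11.png
```

```text
time: 23.18
ee_pos: [0.4601, 0.0291, 0.0702]
orientation: [180.0, -0.1, -179.9]
ft_force: [0.5, -1.4, -1.6]
width: 0.0207
grasp_force: 49.7
time: 23.6
ee_pos: [0.4626, 0.0278, 0.0615]
orientation: [180.0, 0.1, -180.0]
ft_force: [1.2, -0.3, -1.3]
width: 0.0205
grasp_force: 49.6
time: 23.93
ee_pos: [0.4617, 0.0274, 0.0607]
orientation: [-180.0, 0.1, 180.0]
ft_force: [-0.4, -0.2, -0.7]
width: 0.0505
grasp_force: 0.0
time: 24.35
ee_pos: [0.4608, 0.0275, 0.2422]
orientation: [-180.0, -0.0, 180.0]
ft_force: [0.8, -0.2, -0.2]
width: 0.0503
grasp_force: 0.0
time: 24.77
ee_pos: [0.5117, 0.199, 0.2607]
orientation: [180.0, 0.1, 180.0]
ft_force: [1.0, -0.9, -0.0]
width: 0.0505
grasp_force: 0.0
time: 25.18
ee_pos: [0.5111, 0.2782, 0.2599]
orientation: [-180.0, -0.0, -179.9]
ft_force: [0.3, -0.1, -0.2]
width: 0.0504
grasp_force: 0.0
[0.51108378 0.2781586  0.25991597] [-1.79960564e+02 -2.50200630e-02 -1.79902452e+02] 0.05036736612443948
0.86 [ 21. 199.] [ 0.5309 -0.0114  0.044 ]
tool shift [-0.0199 -0.288   0.2063]
blue [  6 125  23  23 370] [0.4615 0.0165 0.07  ]
blue [358 227  21  20 254] [0.5636 0.3628 0.07  ]
```

View pics/w11.png

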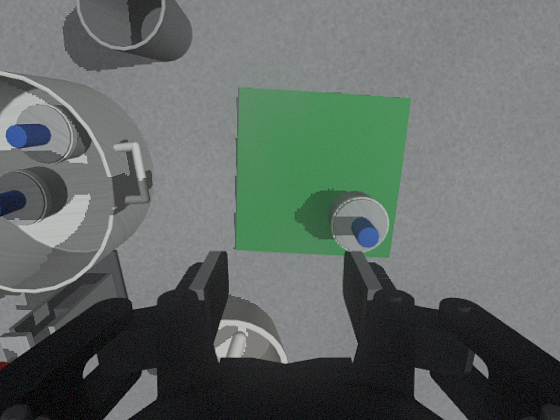

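Two tins stand in the pot. The last one is unmoved, with its knob at (366,237).

```bash
python3 -m inch '[[[-0.02,0.03,0.005,0],[-0.045,0.06,0.02,0],[-0.0465,0.076,0.055,0],[-0.0465,0.076,0.095,0],[-0.0465,0.076,0.13,0]]]'
python3 -m inch '[[[0,0,0.03,0],[0,0,0.055,0],[0,0,0.073,0],[0,0,0.073,0],[0,0,0.073,0]]]'
python3 -m inch '[[[0,0,0,0],[0,0,0,0],[0,0,0,0],[0,0,0,0],[0,0,0,0]]]' 255 50
python3 -m inch '[[[0,0,-0.03,0],[0,0,-0.07,0],[0,0,-0.11,0],[0,0,-0.15,0],[0,0,-0.15,0]]]'
python3 -m inch '[[[0.005,-0.03,0,0],[0.01,-0.065,0,0],[0.018,-0.1,0,0],[0.024,-0.135,0,0],[0.028,-0.17,0,0]]]'
python3 -m inch '[[[0,-0.035,0,0],[0,-0.07,0,0],[0,-0.105,0,0],[0,-0.117,0,0],[0,-0.117,0,0]]]'
```

```text
time: 25.7
ee_pos: [0.5585, 0.3529, 0.1285]
orientation: [-180.0, 0.0, 179.9]
ft_force: [-0.7, -0.2, -0.0]
width: 0.05
grasp_force: 0.0
time: 26.12
ee_pos: [0.5576, 0.3518, 0.0567]
orientation: [-179.9, -0.1, 179.9]
ft_force: [-0.3, 0.4, 0.9]
width: 0.0501
grasp_force: 0.0
time: 26.53
ee_pos: [0.5592, 0.354, 0.0591]
orientation: [179.9, 0.2, 180.0]
ft_force: [-0.1, 1.0, 5.5]
width: 0.0205
grasp_force: 49.3
time: 26.95
ee_pos: [0.5617, 0.3554, 0.2167]
orientation: [179.7, 0.7, 180.0]
ft_force: [1.7, 1.0, -0.7]
width: 0.0206
grasp_force: 49.4
time: 27.37
ee_pos: [0.5284, 0.1821, 0.2068]
orientation: [-180.0, -0.1, -180.0]
ft_force: [0.3, 0.1, -1.8]
width: 0.0205
grasp_force: 49.6
time: 27.78
ee_pos: [0.5296, 0.0638, 0.2071]
orientation: [-180.0, -0.0, 179.7]
ft_force: [0.1, 0.8, -2.0]
width: 0.0207
grasp_force: 49.5
```

```bash
python3 -m inch '[[[0,0,0.03,0],[0,0,0.06,0],[0,0,0.09,0],[0,0,0.115,0],[0,0,0.135,0]]]'
python3 -m inch '[[[0,0,0.004,0],[0,0,0.007,0],[0,0,0.01,0],[0,0,0.012,0],[0,0,0.012,0]]]'
python3 -m inch '[[[0,0,0,0],[0,0,0,0],[0,0,0,0],[0,0,0,0]]]' 105
python3 -m inch '[[[0,0,-0.03,0],[0,0,-0.06,0],[0,0,-0.1,0],[0,0,-0.14,0],[0,0,-0.18,0]]]'
python3 -m inch '[[[0,-0.03,-0.02,0],[0,-0.07,-0.02,0],[0,-0.11,-0.02,0],[0,-0.15,-0.02,0],[0,-0.19,-0.02,0]]]'
python3 -m inch '[[[0,-0.04,0,0],[0,-0.08,0,0],[0,-0.12,0,0],[0,-0.16,0,0],[0,-0.2,0,0]]]' 0
python3 -m inch '[[[0.002,-0.009,0,0],[0.002,-0.009,0,0],[0.002,-0.009,0,0]]]'
python3 - <<'E'
from h import *
st=bot.state(); s=bot.snapshot("wrist"); save(s,'w12.png'); print(st["ee_pos"],st["time"])
for r in bot.tip_of("lid_knob","wrist")[:2]: p=atz(s,r["point"],.048,st);print(round(r["conf"],2),np.round(r["point"]),np.round(p,4)); go(p[0],p[1],.034)
s=bot.snapshot("scene"); save(s,'s12.png')
for q,z in dict(clamp_knob=.183,tin1_mid=.047,pot=0,lid_knob=.048).items():
  for r in bot.tip_of(q,"scene")[:4]: print(q,round(r["conf"],2),np.round(r["point"]),np.round(atz(s,r["point"],z,st),4))
E
```

```text
time: 28.2
ee_pos: [0.5285, 0.068, 0.07]
orientation: [180.0, -0.1, -179.9]
ft_force: [1.1, 0.9, -1.5]
width: 0.0204
grasp_force: 49.5
time: 28.62
ee_pos: [0.5312, 0.0672, 0.0622]
orientation: [180.0, 0.2, -180.0]
ft_force: [-1.1, -0.1, 2.2]
width: 0.0208
grasp_force: 49.8
time: 28.95
ee_pos: [0.5304, 0.0664, 0.0608]
orientation: [-180.0, 0.1, 180.0]
ft_force: [-0.2, -0.8, -0.1]
width: 0.0506
grasp_force: 0.0
time: 29.37
ee_pos: [0.5294, 0.0664, 0.2421]
orientation: [-180.0, -0.0, 180.0]
ft_force: [0.7, 1.2, -0.3]
width: 0.0498
grasp_force: 0.0
time: 29.78
ee_pos: [0.5297, -0.1252, 0.2608]
orientation: [-180.0, 0.1, -180.0]
ft_force: [1.0, -0.0, -0.1]
width: 0.0504
grasp_force: 0.0
time: 30.2
ee_pos: [0.5293, -0.3256, 0.2604]
orientation: [-180.0, 0.0, 180.0]
ft_force: [0.9, 0.4, 0.5]
width: 0.0854
grasp_force: 0.0
time: 30.45
ee_pos: [0.5273, -0.3325, 0.2598]
orientation: [179.9, -0.0, 179.9]
ft_force: [-0.3, 0.6, 0.6]
width: 0.0852
grasp_force: 0.0
[ 0.52730323 -0.33254388  0.25983111] 30.45
0.56 [282. 181.] [ 0.5262 -0.3351  0.048 ]
tool shift [ 0.0015 -0.0042  0.2263]
clamp_knob 0.87 [329. 202.] [0.6626 0.0365 0.183 ]
tin1_mid 0.87 [263. 227.] [ 0.525  -0.0108  0.047 ]
lid_knob 0.76 [168. 325.] [ 0.521  -0.3269  0.048 ]
```

View pics/s12.png

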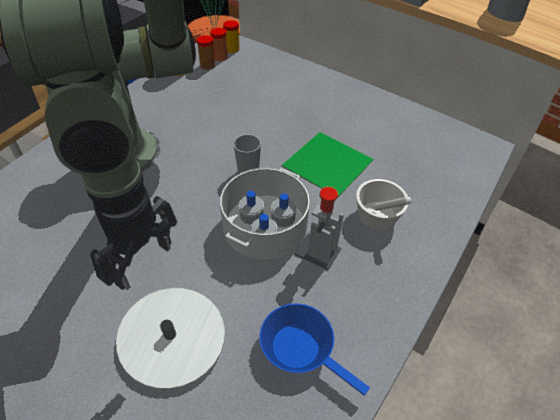

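All three tins stand in the pot at about (263,210), the clamp knob at (329,200) is still back, and the lid is on the trivet. I'll regrip the lid at the same offset as before.

```bash
python3 -m inch '[[[0.001,-0.0015,0.04,0],[0.001,-0.0015,0.08,0],[0.001,-0.0015,0.12,0],[0.001,-0.0015,0.16,0],[0.001,-0.0015,0.195,0]]]'
python3 -m inch '[[[0,0,0.015,0],[0,0,0.025,0],[0,0,0.03,0],[0,0,0.03,0]]]'
python3 -m inch '[[[0,0,0,0],[0,0,0,0],[0,0,0,0],[0,0,0,0],[0,0,0,0]]]' 255 60
python3 -m inch '[[[0,0,0,0],[0,0,0,0],[0,0,0,0]]]'
python3 -m inch '[[[0,0,-0.02,0],[0,0,-0.05,0],[0,0,-0.09,0],[0,0,-0.13,0],[0,0,-0.17,0]]]'
```

```text
time: 31.22
ee_pos: [0.5264, -0.3329, 0.0633]
orientation: [180.0, -0.0, -180.0]
ft_force: [0.1, 0.0, -0.1]
width: 0.0856
grasp_force: 0.0
time: 31.55
ee_pos: [0.5269, -0.3338, 0.0351]
orientation: [180.0, -0.0, -180.0]
ft_force: [-0.4, 0.4, 0.0]
width: 0.0854
grasp_force: 0.0
time: 31.97
ee_pos: [0.5272, -0.3344, 0.0362]
orientation: [-179.9, 0.1, 180.0]
ft_force: [-0.5, -0.5, 6.0]
width: 0.0252
grasp_force: 7.5
time: 32.22
ee_pos: [0.5273, -0.3345, 0.0364]
orientation: [-179.9, 0.1, 180.0]
ft_force: [-0.9, 0.1, 6.1]
width: 0.0249
grasp_force: 58.8
time: 32.63
ee_pos: [0.5257, -0.3332, 0.2057]
orientation: [179.9, -0.1, 180.0]
ft_force: [0.3, -1.7, -4.9]
width: 0.0243
grasp_force: 59.4
```

```bash
python3 -m inch '[[[0.007,-0.0,0,0],[0.021,0.025,0,0],[0.021,0.06,0,0],[0.021,0.1,0,0],[0.021,0.14,0,0]]]'
python3 -m inch '[[[0,0.04,0,0],[0,0.08,0,0],[0,0.12,0,0],[0,0.155,0,0],[0,0.185,0,0]]]'
python3 -m inch '[[[0,0.02,0,0],[0,0.033,0,0],[0,0.034,0,0],[0,0.034,0,0],[0,0.034,0,0]]]'
python3 -m inch '[[[0,0,0.015,0],[0,0,0.035,0],[0,0,0.05,0],[0,0,0.06,0],[0,0,0.06,0]]]'
python3 - <<'E'
from h import *
st=bot.state(); print(st["ee_pos"],st["ft_force"])
s=bot.snapshot("wrist"); save(s,'w13.png'); s=bot.snapshot("scene"); save(s,'s13.png')
E
```

```text
time: 33.05
ee_pos: [0.5043, -0.1926, 0.2039]
orientation: [179.9, -0.1, 179.9]
ft_force: [1.7, 0.8, -3.4]
width: 0.0247
grasp_force: 60.1
time: 33.47
ee_pos: [0.5042, -0.0064, 0.2041]
orientation: [179.9, -0.1, -180.0]
ft_force: [1.3, 0.1, -4.6]
width: 0.0245
grasp_force: 60.1
time: 33.88
ee_pos: [0.5054, 0.0245, 0.2046]
orientation: [-180.0, -0.1, 180.0]
ft_force: [-0.2, 0.6, -4.7]
width: 0.0246
grasp_force: 60.2
time: 34.3
ee_pos: [0.5041, 0.0241, 0.143]
orientation: [180.0, -0.3, 179.9]
ft_force: [-0.1, -0.8, -5.3]
width: 0.0243
grasp_force: 60.2
[0.50408837 0.02410469 0.14300781] [-0.10778145 -0.75914228 -5.28616855]
```

View pics/s13.png

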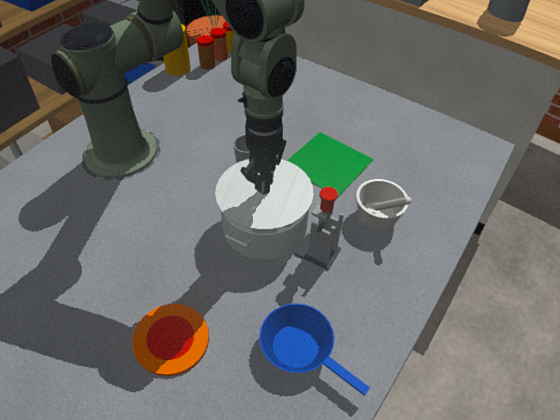

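The lid hangs above the pot at (264,190), with the clamp still open at (329,200). I'll lower it slowly.

```bash
python3 -m inch '[[[-0.001,0.001,0.006,0],[-0.001,0.001,0.012,0],[-0.001,0.001,0.017,0],[-0.001,0.001,0.02,0],[-0.001,0.001,0.02,0]]]'
python3 -m inch '[[[0,0,0.001,0],[0,0,0.002,0],[0,0,0.002,0],[0,0,0.002,0]]]'
```

```text
time: 34.82
ee_pos: [0.5063, 0.0261, 0.1245]
orientation: [180.0, -0.1, 180.0]
ft_force: [-0.6, -0.3, -3.7]
width: 0.0245
grasp_force: 60.2
time: 35.15
ee_pos: [0.507, 0.026, 0.1234]
orientation: [-180.0, 0.0, 180.0]
ft_force: [0.0, -0.7, -4.7]
width: 0.0244
grasp_force: 60.2
```

```bash
python3 -m inch '[[[0,0,0.001,0],[0,0,0.002,0],[0,0,0.003,0],[0,0,0.003,0]]]'
python3 -m inch '[[[0,0,0.001,0],[0,0,0.0015,0],[0,0,0.0015,0]]]'
```

```text
time: 35.48
ee_pos: [0.5071, 0.026, 0.1213]
orientation: [-180.0, 0.0, 180.0]
ft_force: [-3.8, 0.9, 6.2]
width: 0.0248
grasp_force: 61.6
time: 35.73
ee_pos: [0.5071, 0.026, 0.1213]
orientation: [-180.0, 0.1, 180.0]
ft_force: [-6.6, 0.6, 18.6]
width: 0.0244
grasp_force: 62.8
```

```bash
python3 -m inch '[[[0,0,-0.0025,0],[0,0,-0.0025,0]]]'
python3 -m inch '[[[0,0,0,0],[0,0,0,0],[0,0,0,0],[0,0,0,0],[0,0,0,0]]]' 0
python3 -m inch '[[[0,0,-0.03,0],[0,0,-0.06,0],[0,0,-0.1,0],[0,0,-0.14,0],[0,0,-0.16,0]]]'
python3 -m inch '[[[-0.04,0,0,0],[-0.08,0,0,0],[-0.12,0,0,0],[-0.145,0.007,0,0],[-0.153,0.0105,0,-3]]]'
python3 -m inch '[[[0,0,0,0],[0,0,0,0],[0,0,0,0]]]'
python3 - <<'E'
from h import *
st=bot.state(); s=bot.snapshot("wrist"); save(s,'w14.png'); print(st["ee_pos"],st["time"])
for q,z in dict(clamp_knob=.183,lid_knob=.133).items():
  for r in bot.tip_of(q,"wrist")[:1]: p=atz(s,r["point"],z,st);print(q,round(r["conf"],2),np.round(r["point"]),np.round(p,4)); go(p[0],p[1],.168)
s=bot.snapshot("scene"); save(s,'s14.png')
for q,z in dict(clamp_knob=.183,lid_knob=.133).items():
  for r in bot.tip_of(q,"scene")[:1]: print(q,round(r["conf"],2),np.round(r["point"]),np.round(atz(s,r["point"],z,st),4))
b=cv2.resize(cv2.imread('pics/s14.png')[140:290,190:390],(560,420)); a=cv2.imread('pics/w14.png')
v=np.hstack([a,b]); cv2.imwrite('pics/m14.png',cv2.resize(v,(800,300)))
E
```

```text
time: 35.9
ee_pos: [0.5074, 0.026, 0.122]
orientation: [-180.0, 0.1, 180.0]
ft_force: [0.4, -0.1, -4.8]
width: 0.0246
grasp_force: 60.7
time: 36.32
ee_pos: [0.507, 0.026, 0.1212]
orientation: [180.0, 0.0, 180.0]
ft_force: [0.5, 0.3, -0.1]
width: 0.0832
grasp_force: 0.0
time: 36.73
ee_pos: [0.5085, 0.0259, 0.2861]
orientation: [-180.0, 0.3, 180.0]
ft_force: [1.0, 0.6, -0.8]
width: 0.0856
grasp_force: 0.0
time: 37.15
ee_pos: [0.6631, 0.0365, 0.2798]
orientation: [180.0, 0.0, -177.0]
ft_force: [-2.1, 0.2, -0.5]
width: 0.0852
grasp_force: 0.0
time: 37.4
ee_pos: [0.659, 0.0363, 0.2811]
orientation: [-180.0, -0.1, -177.1]
ft_force: [-0.2, -0.1, 0.7]
width: 0.0855
grasp_force: 0.0
[0.65897543 0.03634906 0.28114604] 37.4
clamp_knob 0.94 [285. 210.] [0.658  0.0365 0.183 ]
tool shift [0.001  0.0003 0.1138]
clamp_knob 0.62 [329. 204.] [0.6641 0.0332 0.183 ]
lid_knob 0.89 [267. 189.] [0.5079 0.028  0.133 ]
```

View pics/m14.png

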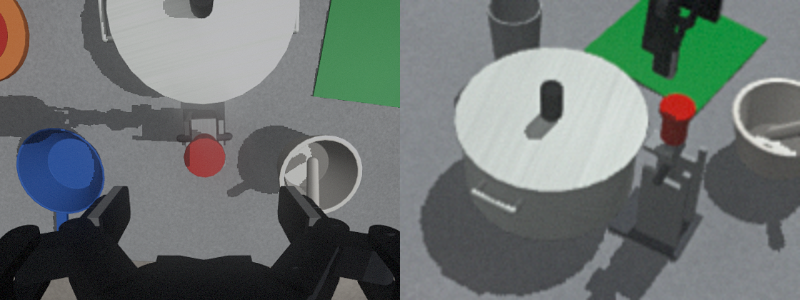

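The lid sits flat on the pot, and the clamp is open with its knob at (204,156). Now I'll unhook it under guidance.

```bash
python3 -m inch '[[[-0.001,0,0.03,0],[-0.001,0,0.06,0],[-0.001,0,0.09,0],[-0.001,0,0.11,0],[-0.001,0,0.115,0]]]'
python3 -m inch '[[[0,0,0,0],[0,0,0,0],[0,0,0,0],[0,0,0,0],[0,0,0,0]]]' 255 60
python3 -m inch '[[[0,0,0,0],[0,0,0,0],[0,0,0,0]]]'
python3 -m inch '[[[-0.001,0,-0.004,0],[-0.002,0,-0.009,0],[-0.002,0,-0.013,0],[-0.002,0,-0.016,0],[-0.002,0,-0.016,0]]]'
```

```text
time: 38.12
ee_pos: [0.658, 0.0365, 0.1622]
orientation: [180.0, -0.4, -177.0]
ft_force: [-0.1, -0.2, 0.2]
width: 0.0854
grasp_force: 0.0
time: 38.53
ee_pos: [0.6622, 0.0367, 0.1686]
orientation: [180.0, 0.2, -177.0]
ft_force: [-0.7, 1.7, 5.3]
width: 0.0356
grasp_force: 59.1
time: 38.78
ee_pos: [0.6622, 0.0367, 0.1686]
orientation: [-180.0, 0.2, -177.0]
ft_force: [-1.4, 1.1, 5.3]
width: 0.0356
grasp_force: 59.0
time: 39.2
ee_pos: [0.661, 0.0366, 0.1811]
orientation: [180.0, -0.3, -177.0]
ft_force: [-4.9, 0.2, -12.6]
width: 0.0357
grasp_force: 61.4
```

```bash
python3 -m inch '[[[0.008,0,-0.002,0],[0.016,0,-0.002,0],[0.024,0,-0.002,0],[0.03,0,-0.002,0],[0.03,0,-0.002,0]]]'
python3 -m inch '[[[0,0,0.01,0],[0,0,0.02,0],[0,0,0.03,0],[0,0,0.037,0],[0,0,0.04,0]]]'
python3 -m inch '[[[0,0,0.001,0],[0,0,0.002,0],[0,0,0.002,0]]]'
```

```text
time: 39.62
ee_pos: [0.6331, 0.0346, 0.1848]
orientation: [-180.0, 0.1, -177.0]
ft_force: [2.2, -2.4, -12.7]
width: 0.0356
grasp_force: 61.4
time: 40.03
ee_pos: [0.633, 0.0348, 0.1425]
orientation: [-180.0, -0.0, -177.0]
ft_force: [1.8, -1.8, -9.5]
width: 0.0354
grasp_force: 61.3
time: 40.28
ee_pos: [0.6332, 0.0349, 0.1424]
orientation: [-180.0, 0.0, -177.0]
ft_force: [0.9, -1.8, -9.8]
width: 0.0355
grasp_force: 61.4
```

```bash
python3 -m inch '[[[0,0,0.002,0],[0,0,0.004,0],[0,0,0.004,0]]]'
python3 -m inch '[[[0,0,0,0],[0,0,0,0],[0,0,0,0],[0,0,0,0],[0,0,0,0]]]' 0
python3 -m inch '[[[0,0,-0.03,0],[0,0,-0.06,0],[0,0,-0.1,0],[0,0,-0.14,0],[0,0,-0.16,0]]]'
python3 -m inch '[[[0,0,0,0],[0,0,0,0],[0,0,0,0],[0,0,0,0],[0,0,0,0]]]'
python3 - <<'E'
from h import *
st=bot.state(); s=bot.snapshot("wrist"); save(s,'w15.png'); print(st["ee_pos"],st["time"])
for q,z in dict(clamp_knob=.153,lid_knob=.133).items():
  for r in bot.tip_of(q,"wrist")[:1]: print(q,np.round(r["point"]),np.round(atz(s,r["point"],z,st),4))
s=bot.snapshot("scene"); save(s,'s15.png')
for q,z in dict(clamp_knob=.153,lid_knob=.133).items():
  for r in bot.tip_of(q,"scene")[:1]: print(q,np.round(r["point"]),np.round(atz(s,r["point"],z,st),4))
b=cv2.resize(cv2.imread('pics/s15.png')[140:290,190:390],(560,420)); a=cv2.imread('pics/w15.png')
v=np.hstack([a,b]); cv2.imwrite('pics/m15.png',cv2.resize(v,(800,300)))
E
```

```text
time: 40.53
ee_pos: [0.6335, 0.0349, 0.1392]
orientation: [-180.0, 0.1, -177.0]
ft_force: [1.2, -3.4, -6.9]
width: 0.0359
grasp_force: 61.2
time: 40.95
ee_pos: [0.6332, 0.0354, 0.139]
orientation: [180.0, 0.1, -177.0]
ft_force: [-0.3, -0.1, 0.7]
width: 0.0854
grasp_force: 0.0
time: 41.37
ee_pos: [0.6343, 0.0352, 0.304]
orientation: [-180.0, 0.4, -177.0]
ft_force: [1.5, -0.2, 0.8]
width: 0.0852
grasp_force: 0.0
time: 41.78
ee_pos: [0.632, 0.0351, 0.2964]
orientation: [180.0, -0.2, -177.0]
ft_force: [0.0, 1.2, -0.0]
width: 0.0854
grasp_force: 0.0
[0.63203283 0.03512794 0.29639942] 41.7833
clamp_knob [283. 195.] [0.6306 0.0338 0.153 ]
lid_knob [280.  40.] [0.5058 0.0246 0.133 ]
clamp_knob [315. 207.] [0.6327 0.0323 0.153 ]
lid_knob [266. 190.] [0.5071 0.0263 0.133 ]
```

View pics/m15.png

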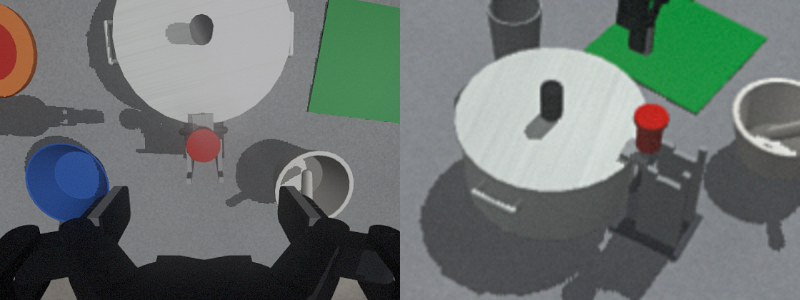

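The clamp is shut on the lid's rim, with its knob at (203,145) in the wrist view. The lid is flat and the gripper is clear, so I'll hand in the job.

```bash
python3 -c "
from cell import bot
print(bot.sign_off())"
```

```text
the job is handed in; nothing more can be done
None
```

I handed the job in at about 42 s of the 208 s allowed: all three tins stand upright in the pot, the lid is flat on it, the clamp is shut on the rim, and I didn't touch the mortar, sieve or tumbler; sign-off returned no verdict, so the result is unconfirmed.

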